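# Check the end float of the blue-coupled pump shaft

## Robot

A 6-joint arm with a two-finger parallel gripper is mounted at the origin on the work surface. World frame = base frame: x ahead of the robot, y to its left, z up, the work surface at z = 0. Lengths are in m, angles in rad, forces in N, time in s.
With the tool pointing down it reaches from about 0.4 to 0.825 m from the base axis. Payload 7 kg.
Tool frame: the origin (TCP) lies between the finger pads; the fingertips stand 8 mm ahead of it and the grasp point (between the pads) lies 11 mm behind it (arm.finger_overhang is the distance from the TCP to the fingertips, in m); z points along the fingers, y is the line along which they close (so a half turn about z gives the same grasp; the last joint's range is limited). The gripper opens to 88 mm and grips with 3 to 60 N. Pads are 19 mm wide; open, the fingers measure 130 mm over their backs; the gripper's body (78 mm by 193 mm) begins 47 mm behind the grasp point.
Start: joints at [-0.869, 0.359, 0.012, 0, -1.224, -0.288], TCP at [0.271, -0.618, 0.235] pointing down, gripper open.
Joint ranges: [-3.07, 3.07], [-1.43, 2.12], [-1.02, 1.25], [-3.03, 1.67], [-3.05, -0], [-3.03, 3.03]. Speed limits (rad/s): [2.39, 2.39, 3.01, 3.14, 3.14, 3.14].

## Interface

Orientations are given as [roll, pitch, yaw] about the fixed x, y, z axes, in that order (R = Rz(yaw) Ry(pitch) Rx(roll)).
In Python, from station import arm gives the robot as it stands.
- The arm moves only by the tool move_arm, never from a script. Its argument "rows" is text: rows parted by semicolons, each of 7 numbers parted by spaces: the turn, a rotation vector about the tool's x, y, z in degrees, then the shift along the tool's x, y, z in m, then the finger opening in m, from 0 to 0.0876. A call has 1 to 8 rows; each row shifts and turns the commanded pose from where the row before left it, along the tool's axes as they then stand; what a row does not reach is not made up. A row lasts 1/8 s, in which the tool goes at most 62.5 mm and 10.7 degrees, less where a joint would pass 70% of its speed; a pose out of reach is approached as far as the arm can. A call is refused whole if a number of a shift passes 0.0625 or a number of a turn 10.7, either way. A call with a gripper value outside its range is refused whole. The fingers move at their own pace and stop on an object; "squeeze" is the grip in N (left out, the last holds). Time passes only in rows, so rows that do not move let the fingers close. It gives the time, the measured TCP pose, the force, the opening and the grip force at its end, in the units of the state.
- arm.get_state(): the state, without advancing time (a new reading comes with each control period).
- arm.grab_frame(name): name is "side" or "top" or "wrist"; returns (picture, depth): 480x640x3 uint8, blue, green, red; 480x640 float32, m along the optical axis (not along the pixel's ray), 0 where there is no reading.
- arm.camera_model(name): a dict with "mtx" (3x3 intrinsics, pixels), "camera_from_world" (4x4, takes a point from world to camera coordinates); the wrist camera has in their place "mount" (4x4, takes a point from camera to tool coordinates, whose origin is the TCP and whose axes are the flange's). Camera axes: x right, y down, z forward; pixel columns grow to the right and rows downward; lengths in m; the calibration is good to about 2 mm. A picture is of the moment at which its call begins: read the wrist's pose just before it. camera_model takes no time and is no camera call.
- arm.job_done(): hands the job in; it is judged then, once.
The state is a dict: "t": time; "q": joint angles; "qd": joint speeds; "joint_efforts": joint torques, N m; "eef_pos": TCP position; "ee_rot": TCP orientation; "force": force on the tool from outside, world axes, zero at the start; "moment": the same for the moment, N m; "width": finger opening in m; "gripper_force": force on a finger pad.
Only numpy, scipy, OpenCV 4.12 (cv2) and the standard library are available. Lean on these libraries where they do the work, as an engineer would, in place of code of your own. Each camera call takes 0.05 s, during which the arm holds its last target. There are 200 camera calls.

## Task

Check the end float of the shaft on the pump with the blue coupling disc: push the shaft fully in towards its housing until it meets its inner stop, then pull it fully out until it meets its outer stop. Leave it pulled out and let go; do not move the shaft of the pump with the orange disc.

Things in the scene. Friction and masses are not known exactly. Their poses are not given: they have to be found in the camera images.
- blue_shaft (a joint): axial position of the blue pump's shaft: 0 m = fully in (inner stop), 0.040 m = fully out (outer stop), growing as the disc moves away from its housing; starts somewhere between. Slides with about 4 N of friction plus 15 N per m/s, has no spring and stays where it is left; the stops are rigid.
- blue_disc (a point): centre of the blue coupling disc, 72 mm across, 14 mm thick, upright on the end of a level steel shaft 12 mm thick, axis 75 mm above the bench (disc top at 111 mm, bare shaft top at 81 mm). x: level, along the shaft, out from the housing; z up. Slides with the shaft, does not turn; can be pinched across its thickness at its top edge. The shaft stands out 6 mm beyond it.
- blue: pump with the blue disc, bolted down; origin on the bench under the centre of its white housing (110 mm along x, 100 mm wide, 128 mm high); x points along the shaft, away from the robot within about 20 degrees. The disc's centre is 120 mm along x from here when fully in, 160 mm when fully out. A boss 48 mm across stands 12 mm out of the front face round the shaft; a grey motor is behind.
- orange_disc (a point): centre of the orange coupling disc of the second pump, identical in all but the disc's colour, with the same axes. Its shaft slides just as freely and must be left as it is.

How it is judged:
On the way, in this order (a step that is already met when the one before it is completed fails the run):
1. the blue shaft is pushed in to its inner stop (value of joint blue_shaft below 0.006 m), for 0.1 s.
2. the blue shaft is pulled out to its outer stop (value of joint blue_shaft above 0.034 m), for 0.1 s.
At the end, for the whole second after the job is handed in: the blue shaft rests, let go, within 6 mm of its outer stop (joint above 0.034 m); the orange disc is within 6 mm of where it began (value of joint blue_shaft above 0.034 m and velocity of joint blue_shaft between -0.01 and 0.01 m/s and distance of orange_disc from where it was at the start of the episode below 0.006 m); the robot touches nothing.
It fails at once if the orange disc's shaft is moved more than 6 mm (distance of orange_disc from where it was at the start of the episode above 0.006 m).
It also fails if it takes over 32 s, if anything falls off the work surface, if the arm or the gripper's body presses on something with over 40 N, if the wrist force passes 120 N, or if a joint passes its speed limit or range.

## Working session

There is one attempt and no reset: what is moved stays moved. The work goes in short steps, Python scripts to look and compute and a tool call to move; the robot and the scene stay as the last step left them, time stands still between calls to the robot, and variables do not carry over. Pictures are saved under pics/ and viewed, at most 10 in all, crops included, and the job is handed in when it is done.

Besides the shell and the picture viewer there is one more tool, called after "Call:" as a command line: name --argument value ..., lists and objects as JSON in quotes. move_arm: Moves the arm, as the interface text tells. Its arguments: {"type":"object","properties":{"rows":{"type":"string"},"squeeze":{"type":"number"}},"required":["rows"]}

```bash
mkdir -p pics; ls
python3 - <<'E'
from station import arm
import cv2,numpy as np
ims=[]
for n in("side","top"):
    p,d=arm.grab_frame(n); np.savez(f"{n}.npz",p=p,d=d); ims.append(p)
    m=arm.camera_model(n); print(n,np.round(m["mtx"],1).tolist(),np.round(m["camera_from_world"],3).tolist(), (d>0).mean())
cv2.imwrite("pics/side.png",ims[0]);cv2.imwrite("pics/top.png",ims[1])
print(arm.get_state())
E
```

```text
pics
side [[546.8, 0.0, 318.3], [0.0, 546.8, 235.9], [0.0, 0.0, 1.0]] [[0.755, -0.656, 0.007, -0.386], [-0.461, -0.538, -0.705, 0.302], [0.466, 0.529, -0.709, 0.525], [0.0, 0.0, 0.0, 1.0]] 0.9957454427083333
top [[538.9, 0.0, 311.3], [0.0, 538.9, 244.3], [0.0, 0.0, 1.0]] [[0.013, -0.999, -0.05, 0.013], [-0.992, -0.006, -0.124, 0.552], [0.123, 0.051, -0.991, 0.744], [0.0, 0.0, 0.0, 1.0]] 0.9959700520833333
{'t': 0.1, 'q': array([-8.68910673e-01,  3.59324030e-01,  1.11441784e-02, -3.19355103e-04,
       -1.22406688e+00, -2.88113224e-01]), 'qd': array([-6.69334879e-04, -1.52700990e-03,  9.88613311e-04,  8.58871010e-04,
        9.49330105e-05,  4.75741640e-04]), 'joint_efforts': array([-1.74162797e-03, -5.84163845e+01,  2.93750507e+01,  7.01556623e+00,
        1.01876157e-02, -4.67222139e-05]), 'eef_pos': array([ 0.27121525, -0.61765734,  0.23370599]), 'ee_rot': array([ 3.14011672e+00, -1.24309795e-04, -2.72792887e+00]), 'force': array([-0.40953568,  0.50124444,  0.46258716]), 'moment': array([ 0.01691477, -0.01607297,  0.01784608]), 'gripper_force': 0.0, 'width': 0.08766922610702657}
```

View pics/side.png

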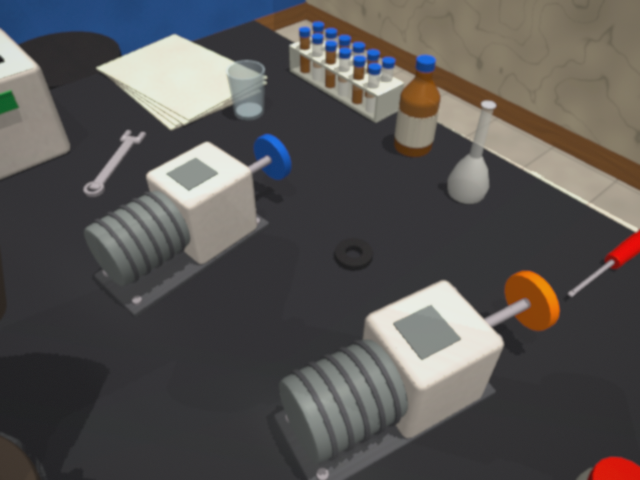

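View pics/top.png

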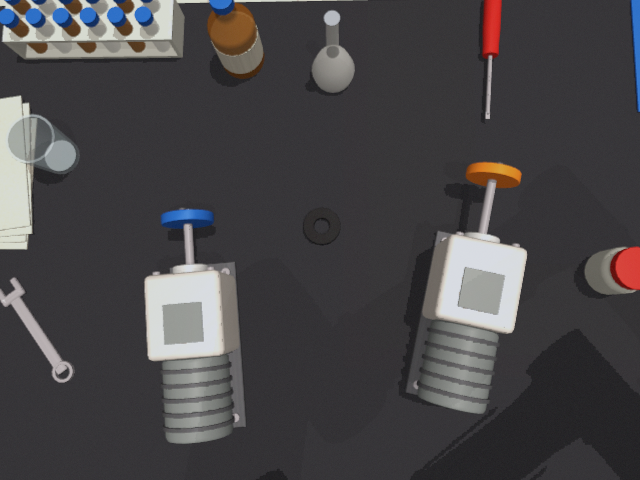

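The side view shows the blue disc at (272,157) and the orange disc at (532,300). In the top view the blue disc is at (188,218), its housing is at about (187,315), and the orange disc is at (493,175). Next I'll measure the blue pump from depth.

```bash
cat > h.py <<'E'
import cv2,numpy as np
from station import arm
def cloud(n,p,d):
    m=arm.camera_model(n);K=m["mtx"];T=np.linalg.inv(m["camera_from_world"])
    v,u=np.mgrid[:480,:640]
    c=np.stack([(u-K[0,2])/K[0,0]*d,(v-K[1,2])/K[1,1]*d,d],-1)
    return c@T[:3,:3].T+T[:3,3]
def blue(p,lo=(100,120,40),hi=(125,255,255)): return cv2.inRange(cv2.cvtColor(p,cv2.COLOR_BGR2HSV),lo,hi)>0
E
python3 - <<'E'
from h import *
for n,(u0,u1,v0,v1) in dict(top=(150,230,195,240),side=(245,300,125,190)).items():
    z=np.load(n+".npz");p,d=z["p"],z["d"];W=cloud(n,p,d)
    m=blue(p)&(d>0);k=np.zeros_like(m);k[v0:v1,u0:u1]=1;m&=k
    P=W[m];P=P[(P[:,2]>.03)&(P[:,2]<.125)]
    print(n,len(P),"min",P.min(0).round(4),"max",P.max(0).round(4))
    t=P[P[:,2]>P[:,2].max()-.006]; print(" rim top",len(t),t.mean(0).round(4),np.ptp(t,0).round(4))
    r=cv2.minAreaRect(P[:,:2].astype(np.float32)); print(" rect",r,np.round(cv2.boxPoints(r),4).tolist())
    # housing top
    m=(abs(W[...,2]-.128)<.004); k=np.zeros_like(m)
    if n=="top":k[260:370,130:250]=1
    else:k[130:270,140:265]=1
    P=W[m&k];r=cv2.minAreaRect(P[:,:2].astype(np.float32)); print(" housing",len(P),P.mean(0).round(4),r)
E
```

```text
top 833 min [0.571  0.1535 0.0413] max [0.5946 0.2232 0.1134]
 rim top 236 [0.5808 0.1893 0.11  ] [0.0152 0.0367 0.0059]
 rect ((0.5840014815330505, 0.18902887403964996), (0.02042040228843689, 0.07048580050468445), 5.416248798370361) [[0.5705000162124634, 0.2231999933719635], [0.5771999955177307, 0.15299999713897705], [0.5975000262260437, 0.15489999949932098], [0.5907999873161316, 0.22509999573230743]]
 housing 5311 [0.4487 0.176  0.1262] ((0.4421544075012207, 0.1756063848733902), (0.12077309936285019, 0.09582336246967316), 5.248285293579102)
side 1093 min [0.5701 0.1519 0.0428] max [0.5921 0.2246 0.1142]
 rim top 155 [0.5793 0.1862 0.1112] [0.0169 0.0363 0.006 ]
 rect ((0.5802693367004395, 0.18881672620773315), (0.017049072310328484, 0.07296066731214523), 6.418591022491455) [[0.5677000284194946, 0.2240999937057495], [0.5759000182151794, 0.15160000324249268], [0.5928000211715698, 0.1535000056028366], [0.5846999883651733, 0.22599999606609344]]
 housing 3514 [0.445  0.1711 0.1274] ((0.4299498200416565, 0.17380096018314362), (0.14381776750087738, 0.09853736311197281), 5.500222682952881)
```

Call:
move_arm --rows "0 0 -10.25 0 0 0 0.05;0 0 -10.25 0 0 0 0.05;0 0 -10.25 0 0 0 0.05;0 0 -10.25 0 0 0 0.05;0 0 -10.25 0 0 0 0.05;0 0 -10.25 0 0 0 0.05;0 0 -10.25 0 0 0 0.05;0 0 0 -0.0483 -0.0241 0 0.05"

```text
t: 1.1
eef_pos: [0.2899, -0.5686, 0.2328]
ee_rot: [3.14, 0.002, -1.475]
force: [0.6, 1.8, -0.1]
width: 0.0502
gripper_force: 0.0
```

Call:
move_arm --rows "0 0 0 -0.0483 -0.0241 0 0.05;0 0 0 -0.0483 -0.0241 0 0.05;0 0 0 -0.0483 -0.0241 0 0.05;0 0 0 -0.0483 -0.0241 0 0.05;0 0 0 -0.0483 -0.0241 0 0.05;0 0 0 -0.0483 -0.0241 0 0.05;0 0 0 -0.0483 -0.0241 0 0.05;0 0 0 -0.0483 -0.0241 0 0.05"

```text
t: 2.1
eef_pos: [0.4461, -0.1629, 0.2346]
ee_rot: [-3.141, 0.0, -1.475]
force: [0.8, -0.2, -0.6]
width: 0.0499
gripper_force: 0.0
```

Call:
move_arm --rows "0 0 0 -0.0483 -0.0241 0 0.05;0 0 0 -0.0483 -0.0241 0 0.05;0 0 0 -0.0483 -0.0241 0 0.05;0 0 0 -0.0483 -0.0241 0 0.05;0 0 0 -0.0483 -0.0241 0 0.05;0 0 0 -0.0483 -0.0241 0 0.05;0 0 0 -0.0483 -0.0241 0 0.05;0 0 0 0 0 0 0.05"

```text
t: 3.1
eef_pos: [0.5823, 0.191, 0.2331]
ee_rot: [3.14, -0.001, -1.473]
force: [-0.2, -0.6, 0.5]
width: 0.05
gripper_force: 0.0
```

Run:
```python
from h import *
from scipy.spatial.transform import Rotation as Ro
s=arm.get_state();p,d=arm.grab_frame("wrist");cv2.imwrite("pics/w1.png",p)
m=arm.camera_model("wrist");K,M=m["mtx"],m["mount"]
R=Ro.from_euler("xyz",s["ee_rot"]).as_matrix();print(s["t"],s["eef_pos"].round(4),np.degrees(s["ee_rot"]).round(2),s["width"],s["force"].round(2))
v,u=np.mgrid[:480,:640];c=np.stack([(u-K[0,2])/K[0,0]*d,(v-K[1,2])/K[1,1]*d,d],-1)
T=c@M[:3,:3].T+M[:3,3];W=T@R.T+s["eef_pos"]
k=blue(p)&(d>0)&(W[...,2]>.04)&(W[...,2]<.12)
P=W[k];print(len(P))
if len(P):
    t=P[P[:,2]>.104];print("rim world",t.mean(0).round(4),np.ptp(t,0).round(4)," tool xy",T[k][P[:,2]>.104].mean(0).round(4), "rect",cv2.minAreaRect(P[:,:2].astype(np.float32)))
```

```text
3.1 [0.5823 0.191  0.2331] [ 1.7991e+02 -4.0000e-02 -8.4380e+01] 0.049960003115604 [-0.2  -0.63  0.51]
1544
rim world [0.5811 0.1866 0.1086] [0.017  0.0443 0.0084]  tool xy [0.0042 0.0014 0.1245] rect ((0.5812555551528931, 0.18689893186092377), (0.013999131508171558, 0.06856844574213028), 5.635340690612793)
```

Call:
move_arm --rows "0 0 0 0.003 0.001 0.035 0.05;0 0 0 0 0 0.035 0.05;0 0 0 0 0 0.03 0.05;0 0 0 0 0 0.02 0.05;0 0 0 0 0 0.0175 0.05;0 0 0 0 0 0 0.05" --squeeze 15

```text
t: 3.9
eef_pos: [0.5802, 0.1839, 0.096]
ee_rot: [3.139, -0.001, -1.476]
force: [-0.2, -0.1, 0.1]
width: 0.0498
gripper_force: 0.0
```

Call:
move_arm --rows "0 0 0 0 0 0 0;0 0 0 0 0 0 0;0 0 0 0 0 0 0;0 0 0 0 0 0 0;0 0 0 0 0 0 0" --squeeze 15

```text
t: 4.53
eef_pos: [0.581, 0.185, 0.0974]
ee_rot: [-3.141, 0.0, -1.475]
force: [-0.5, 0.3, 2.4]
width: 0.0141
gripper_force: 15.0
```

Call:
move_arm --rows "0 0 0 0 0.004 0 0;0 0 0 0 0.004 0 0;0 0 0 0 0.002 0 0"

```text
t: 4.9
eef_pos: [0.5713, 0.1841, 0.0974]
ee_rot: [-3.141, 0.0, -1.475]
force: [5.0, -0.0, 0.2]
width: 0.0137
gripper_force: 15.0
```

Call:
move_arm --rows "0 0 0 0 0.0015 0 0;0 0 0 0 0.001 0 0;0 0 0 0 0 0 0"

```text
t: 5.28
eef_pos: [0.5687, 0.1838, 0.0973]
ee_rot: [-3.141, 0.0, -1.475]
force: [3.6, -1.1, 3.9]
width: 0.0139
gripper_force: 15.0
```

Call:
move_arm --rows "0 0 0 0 0.001 0 0;0 0 0 0 0.001 0 0"

```text
t: 5.52
eef_pos: [0.5683, 0.1838, 0.0974]
ee_rot: [-3.138, 0.0, -1.475]
force: [12.9, -3.3, -3.2]
width: 0.0139
gripper_force: 15.0
```

Call:
move_arm --rows "0 0 0 0 0.001 0 0;0 0 0 0 0.001 0 0"

```text
t: 5.78
eef_pos: [0.5682, 0.1839, 0.0975]
ee_rot: [-3.135, 0.001, -1.475]
force: [22.3, -4.4, -9.7]
width: 0.0135
gripper_force: 15.0
```

Call:
move_arm --rows "0 0 0 0 0.001 0 0;0 0 0 0 0 0 0"

```text
t: 6.02
eef_pos: [0.5682, 0.1839, 0.0975]
ee_rot: [-3.134, 0.001, -1.475]
force: [24.7, -4.4, -11.1]
width: 0.0142
gripper_force: 15.0
```

The inner stop is reached: the force rises and the position holds at x = 0.568. Now I'll pull out.

Call:
move_arm --rows "0 0 0 0 -0.005 0 0;0 0 0 0 -0.006 0 0;0 0 0 0 -0.006 0 0;0 0 0 0 -0.006 0 0;0 0 0 0 -0.006 0 0;0 0 0 0 -0.006 0 0;0 0 0 0 -0.005 0 0;0 0 0 0 -0.002 0 0"

```text
t: 7.02
eef_pos: [0.6041, 0.1873, 0.0973]
ee_rot: [3.139, -0.0, -1.476]
force: [-4.5, 1.2, 10.0]
width: 0.014
gripper_force: 15.0
```

Call:
move_arm --rows "0 0 0 0 -0.001 0 0;0 0 0 0 -0.001 0 0;0 0 0 0 -0.001 0 0"

```text
t: 7.4
eef_pos: [0.6068, 0.1876, 0.0973]
ee_rot: [3.139, -0.0, -1.476]
force: [-4.7, 0.6, 8.9]
width: 0.0137
gripper_force: 15.0
```

Call:
move_arm --rows "0 0 0 0 -0.001 0 0;0 0 0 0 0 0 0"

```text
t: 7.65
eef_pos: [0.608, 0.1876, 0.0973]
ee_rot: [3.139, -0.0, -1.476]
force: [-4.3, 0.1, 8.6]
width: 0.014
gripper_force: 15.0
```

Call:
move_arm --rows "0 0 0 0 -0.001 0 0;0 0 0 0 -0.001 0 0"

```text
t: 7.9
eef_pos: [0.6084, 0.1876, 0.0972]
ee_rot: [3.137, -0.0, -1.476]
force: [-13.0, 2.7, 15.9]
width: 0.014
gripper_force: 15.0
```

Call:
move_arm --rows "0 0 0 0 -0.001 0 0;0 0 0 0 0 0 0"

```text
t: 8.15
eef_pos: [0.6083, 0.1876, 0.0971]
ee_rot: [3.135, -0.001, -1.476]
force: [-14.9, 2.6, 16.9]
width: 0.0141
gripper_force: 15.0
```

The outer stop is at x = 0.6083, a travel of 40 mm. I'll release, retreat straight up and check.

Call:
move_arm --rows "0 0 0 0 0.002 0 0;0 0 0 0 0 0 0.05;0 0 0 0 0 0 0.05;0 0 0 0 0 0 0.05;0 0 0 0 0 0 0.05"

```text
t: 8.78
eef_pos: [0.6102, 0.1875, 0.0967]
ee_rot: [3.141, -0.0, -1.476]
force: [0.2, -0.7, -0.4]
width: 0.0473
gripper_force: 0.0
```

Call:
move_arm --rows "0 0 0 0 0 -0.015 0.05;0 0 0 0 0 -0.03 0.05;0 0 0 0 0 -0.04 0.05;0 0 0 0 0 -0.04 0.05;0 0 0 0 0 -0.02 0.05;0 0 0 0 0 0 0.05;0 0 0 0 0 0 0.05"

```text
t: 9.65
eef_pos: [0.61, 0.1875, 0.2418]
ee_rot: [3.141, 0.0, -1.476]
force: [-0.1, 0.5, -0.5]
width: 0.0498
gripper_force: 0.0
```

Run:
```python
from h import *
from scipy.spatial.transform import Rotation as Ro
s=arm.get_state();p,d=arm.grab_frame("wrist")
m=arm.camera_model("wrist");K,M=m["mtx"],m["mount"]
R=Ro.from_euler("xyz",s["ee_rot"]).as_matrix();print(s["t"],s["eef_pos"].round(4),s["width"],s["force"].round(2))
v,u=np.mgrid[:480,:640];c=np.stack([(u-K[0,2])/K[0,0]*d,(v-K[1,2])/K[1,1]*d,d],-1)
W=(c@M[:3,:3].T+M[:3,3])@R.T+s["eef_pos"]
P=W[blue(p)&(d>0)&(W[...,2]>.04)&(W[...,2]<.12)]
print("rim",P[P[:,2]>.104].mean(0).round(4),cv2.minAreaRect(P[:,:2].astype(np.float32)))
z=np.load("top.npz");q,_=arm.grab_frame("top")
for im in(z["p"],q):
    o=blue(im,(8,150,80),(22,255,255));o[:130]=0;o[230:]=0;o[:,:440]=0;v,u=np.nonzero(o);print("orange px",len(u),u.mean().round(2),v.mean().round(2))
```

```text
9.65 [0.61   0.1875 0.2418] 0.04982673816243754 [-0.14  0.47 -0.46]
rim [0.6087 0.1894 0.1086] ((0.7353109121322632, 0.22872981429100037), (0.2915341854095459, 0.06785061210393906), 17.391536712646484)
orange px 1092 493.46 174.06
orange px 1089 493.45 174.06
```

The blue disc's rim is at x = 0.6087, still at the outer stop. The orange disc hasn't moved, and the gripper is clear.

```bash
python3 -c "
from station import arm
print(arm.job_done())"
```

```text
the job is handed in; nothing more can be done
None
```

The blue shaft was pushed in to its inner stop, pulled out 40 mm to its outer stop and let go there; the orange disc was not moved, and the job is handed in (no verdict was returned).

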